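# Load the cell imager and close it for a run

### The arm

A 6-joint arm with a two-finger parallel gripper is mounted at the origin on the work surface. World frame = base frame: x ahead of the robot, y to its left, z up, the work surface at z = 0. Lengths are in m, angles in rad, forces in N, time in s.
With the tool pointing down it reaches from about 0.375 to 0.9 m from the base axis. Payload 3.1 kg.
Tool frame: the origin (TCP) lies midway between the tips of the shut fingers; the grasp point (between the pads) lies 19 mm behind it; z points along the fingers, y is the line along which they close (so a half turn about z gives the same grasp; the last joint's range is limited). The gripper opens to 87 mm and grips with 3 to 60 N. Pads are 19 mm wide; open, the fingers measure 117 mm over their backs; the gripper's body (75 mm by 190 mm) begins 51 mm behind the grasp point.
Start: joints at [-1.391, 0.527, 1.433, -0, 1.181, -0.178], TCP at [0.219, -0.585, 0.223] pointing down, gripper open.
Joint ranges: [-3.08, 3.08], [-0.75, 2.2], [0.22, 2.44], [-1.43, 4.57], [0, 2.65], [-2.85, 2.85]. Speed limits (rad/s): [2.79, 2.79, 3.14, 3.14, 3.14, 3.14].

### API

Orientations are given as a unit quaternion [x, y, z, w].
In Python, from rig import robot gives the robot as it stands. The module is installed in compiled form; this text tells all that it offers.
- The arm moves only by the tool play_rows, never from a script. Its arguments are lists of equal length, an entry for each row: "gripper": the closure, from -1 (fully open) to 1 (shut); "delta_pos": the shift along the tool's x, y, z in cm, a list of three; "turn": the turn, a rotation vector about the tool's x, y, z in rad, a list of three. A call has 1 to 12 rows; each row is the pose to reach, as a shift and turn from the pose commanded when the call began, along the tool's axes at that moment; what a row does not reach only later rows make up. A row lasts 1/8 s, in which the tool goes at most 62.5 mm and 10.7 degrees, less where a joint would pass 70% of its speed; a pose out of reach is approached as far as the arm can. A call with a gripper value outside its range is refused whole. The fingers move at their own pace and stop on an object; "squeeze" is the grip in N (left out, the last holds). Time passes only in rows, so rows that repeat a pose let the fingers close. It gives the time, the measured TCP pose, the force, the opening and the grip force at its end, in the units of the state.
- robot.get_obs(): the state, without advancing time (a new reading comes with each control period).
- robot.camera(name): name is "side" or "top"; returns a dict with "color" (480x640x3 uint8, red, green, blue), "vfov" (degrees; the focal length in pixels is half the picture's height over the tangent of half this angle, whatever the lens; pixels are square), "cx", "cy" (the principal point, pixels), "R" (3x3) and "t" (3): a world point X has camera coordinates R X + t. Camera axes: x right, y down, z forward; pixel columns grow to the right and rows downward; lengths in m; the calibration is good to about 2 mm. A picture is of the moment at which its call begins. There is no depth.
- robot.hand_in(): hands the job in; it is judged then, once.
The state is a dict: "time": time; "q": joint angles; "joint_velocities": joint speeds; "joint_torque": joint torques, N m; "position": TCP position; "tool_rot": TCP orientation; "ft_force": force on the tool from outside, world axes, zero at the start; "moment": the same for the moment, N m; "grip_width": finger opening in m; "grip_force": force on a finger pad.
Only numpy, scipy, OpenCV 4.12 (cv2) and the standard library are available. Lean on these libraries where they do the work, as an engineer would, in place of code of your own. Each camera call takes 0.05 s, during which the arm holds its last target. There are 200 camera calls.

### The job

Get the cell imager ready for a new run: swing its lamp arm clear of the stage, move the round dish left on the stage into a free spot of the tray, flat on the tray floor, and lay every culture flask from the tray flat on the stage inside the light shield, side by side and the way up they are now. The slide boxes stay lying in the tray. When all is loaded, swing the lamp arm back against its stop over the middle of the stage, push the door of the shield fully shut so that it seats on its catch, and leave the other things on the bench undisturbed.

Things in the scene. Friction and masses are not known exactly. Their poses are not given: they have to be found in the camera images.
- imager: compact cell imager, fixed: cream base 230 (x) x 310 (y) x 30 mm high, its black top is the stage, inside a smoke-tinted light shield open at the top. Origin: centre of the base's underside. -x is the door side, +x the back wall. A lamp pillar (28 mm dia) stands outside at x -50, y -190 mm. On the door side the door covers y -145 to +72 mm, a fixed cream panel y +80 to +149 mm.
- stage (a point): centre of the stage's top face, 30 mm above the bench; axes as those of the imager (x from door side to back wall, y along the door, z up). The shield walls around it are 4 mm thick, reach 90 mm above the stage (120 mm above the bench) and leave inside x -103 to +105, y -145 to +145 mm.
- door (a joint): angle of the shield's upright hinged door, rad: 0 shut, on its roller catch; grows as it swings outward (imager -x side), up to 1.3. Smoke panel, cream frame, 217 wide, 88 high, 8 mm thick, no handle: push its outer face. Stays where left; meets the sprung roller at about 0.06, takes 3 to 6 N at the free edge to pass it; snaps home below 0.025, else springs back. Stops at 0.
- door_hinge (a point): on the door's vertical hinge line (imager x -107, y -145 mm), mid-plane of the panel, half height (75 mm above the bench; door from 31 to 119 mm). Its axes turn with the door: y along the panel from hinge to free edge, -x the outward normal of the outer face, which lies 4 mm from the hinge line (frame strips 1 mm proud)
- door_edge (a point): outer face of the door at its free edge, half height, 217 mm from the hinge line
- lamp_arm (a joint): angle of the lamp arm about its vertical pillar, rad: 0 against its stop with the lamp straight over the middle of the stage; grows as it swings out over the door side, up to 1.6. Moves with about 1 N at the knob and stays where left. At 1.0 or more the lamp is clear of the stage.
- lamp_knob (a point): grip point of the lamp arm: upright black knob, 20 mm dia, 46 mm tall (219 to 265 mm above the bench) on the arm's end; this point is on its axis 15 mm below its top. Below it a black lamp head, 70 mm dia, underside 150 mm above the bench. The arm is 30 mm wide; at joint value q the knob is at imager x = -50 - 196 sin(q - 0.257), y = -190 + 196 cos(q - 0.257) mm.
- tray: shallow steel tray fixed on the bench, 300 (x) x 280 (y) mm, 18 mm high, floor and walls 4 mm thick; origin at the centre of its underside. It holds the flasks and the slide boxes in two rows of three places, one or two of them free for the dish (a place is 95 mm in x by 130 mm in y).
- flask0: clear-grey culture flask lying flat: rectangular body 72 long x 52 wide x 28 mm high, round white screw cap (25 mm dia) on a neck at one end, 100 mm overall, 50 to 100 g. Origin: centre of the underside of the rectangular body. x along the flask to the cap, which ends 64 mm from the origin; y across the width; z up. Can be gripped across the width from above. May be absent (2 or 3 are there).
- flask1: clear-grey culture flask lying flat: rectangular body 72 long x 52 wide x 28 mm high, round white screw cap (25 mm dia) on a neck at one end, 100 mm overall, 50 to 100 g. Origin: centre of the underside of the rectangular body. x along the flask to the cap, which ends 64 mm from the origin; y across the width; z up. Can be gripped across the width from above. May be absent (2 or 3 are there).
- flask2: clear-grey culture flask lying flat: rectangular body 72 long x 52 wide x 28 mm high, round white screw cap (25 mm dia) on a neck at one end, 100 mm overall, 50 to 100 g. Origin: centre of the underside of the rectangular body. x along the flask to the cap, which ends 64 mm from the origin; y across the width; z up. Can be gripped across the width from above. May be absent (2 or 3 are there).
- slidebox0: grey plastic slide box, 85 (x) x 34 (y) x 15 mm high, lying in the tray; origin at the centre of its underside. Not to be loaded; it stays in the tray.
- slidebox1: grey plastic slide box, 85 (x) x 34 (y) x 15 mm high, lying in the tray; origin at the centre of its underside. Not to be loaded; it stays in the tray.
- dish: round frosted culture dish with lid, 60 mm dia x 20 mm high, left lying on the stage from the last run; origin at the centre of its underside, z up. It belongs in the tray.
- media_bottle: bystander: closed glass bottle, 66 mm dia, 130 mm tall, on the bench beyond the tray; origin at the centre of its underside
- tip_box: bystander: grey box of pipette tips with a clear lid, 85 (x) x 120 (y) x 62 mm, on the bench beyond the tray; origin at the centre of its underside
- tube_rack: bystander: white tube rack, 100 (x) x 50 (y) x 50 mm tall with its tubes, on the bench between tray and imager; origin at the centre of its underside
Mind the look-alikes: they are no part of the job. What is shaped like the flask1 but red is not meant.

How it is judged:
By the outcome, as a careful person would: the job done as asked, in the order asked, and still so for the second after the job is handed in, with the robot touching nothing.
Of flask0, flask1, flask2 only 2 to 3 are there at a start; the rules pass over those that are not, and their reading is None.
At some moment in a run one of flask0, flask1, flask2 may be knocked a few centimetres aside while the robot is not near it.
Once in a run the grip may slacken for a moment while it holds something.
It also fails if it takes over 210 s, if anything falls off the work surface, if the arm or the gripper's body presses on something with over 40 N, if the wrist force passes 120 N, or if a joint passes its speed limit or range.

## Working session

There is one attempt and no reset: what is moved stays moved. The work goes in short steps, Python scripts to look and compute and a tool call to move; the robot and the scene stay as the last step left them, time stands still between calls to the robot, and variables do not carry over. Pictures are saved under pics/ and viewed, at most 14 in all, crops included, and the job is handed in when it is done.

Besides the shell and the picture viewer there is one more tool, called after "Request:" by a JSON object that holds its "fn" and its "kwargs", one argument or row to a line. play_rows: Moves the arm, as the interface text tells. Its arguments: {"type":"object","properties":{"gripper":{"type":"array","items":{"type":"number"}},"delta_pos":{"type":"array","items":{"type":"array","items":{"type":"number"}}},"turn":{"type":"array","items":{"type":"array","items":{"type":"number"}}},"squeeze":{"type":"number"}},"required":["gripper","delta_pos","turn"]}

```bash
mkdir -p pics; cat > h.py <<'E'
import numpy as np, cv2
from rig import robot
def snap(n,f):
    c=robot.camera(n); cv2.imwrite(f'pics/{f}.png',c['color'][:,:,::-1]); np.savez(f'pics/{f}.npz',**{k:c[k] for k in('vfov','cx','cy','R','t')},color=c['color']); return c
def ray(c,u,v,z):
    f=240/np.tan(np.radians(float(c['vfov']))/2); d=np.array([(u-c['cx'])/f,(v-c['cy'])/f,1])
    R=np.array(c['R']);o=-R.T@c['t'];d=R.T@d; return (o+d*(z-o[2])/d[2])
def proj(c,X):
    f=240/np.tan(np.radians(float(c['vfov']))/2); p=np.array(c['R'])@np.array(X)+c['t']; return np.array([c['cx']+f*p[0]/p[2],c['cy']+f*p[1]/p[2]])
def load(f): return dict(np.load(f'pics/{f}.npz'))
E
python3 - <<'E'
from h import *
for n in('top','side'):
    c=snap(n,n+'0'); print(n,c['vfov'],c['cx'],c['cy'],-np.array(c['R']).T@c['t'],np.array(c['R']).round(2).tolist())
print(robot.get_obs())
E
```

```text
top 46.71271143975712 322.41567675781766 234.19523362606697 [ 0.39667208 -0.13149315  1.51000167] [[-0.01, -1.0, 0.01], [-1.0, 0.01, -0.08], [0.08, -0.01, -1.0]]
side 44.033718887545845 321.6277944096139 244.22999227307062 [-0.36964618  0.66336885  1.24283222] [[-0.69, -0.72, -0.02], [-0.48, 0.48, -0.74], [0.54, -0.5, -0.68]]
{'time': 0.1, 'q': array([-1.39151845e+00,  5.28368847e-01,  1.43374641e+00,  1.13640326e-05,
        1.18141986e+00, -1.78475981e-01]), 'joint_velocities': array([ 0.00152029, -0.0024668 , -0.00306253, -0.00021813,  0.00017978,
        0.00086598]), 'joint_torque': array([ 7.16985511e-06, -4.40982771e+01, -1.77151018e+01,  6.34113676e-02,
        5.34003088e-02, -4.99796454e-05]), 'position': array([ 0.21878405, -0.58476261,  0.221681  ]), 'tool_rot': array([ 9.84044056e-01,  1.77922322e-01,  4.86518277e-06, -9.71235029e-04]), 'ft_force': array([-0.35395941,  0.75945675, -1.08001744]), 'moment': array([-0.02460345,  0.00207093,  0.02954452]), 'grip_force': 0.0, 'grip_width': 0.08676047541540757}
```

View pics/top0.png

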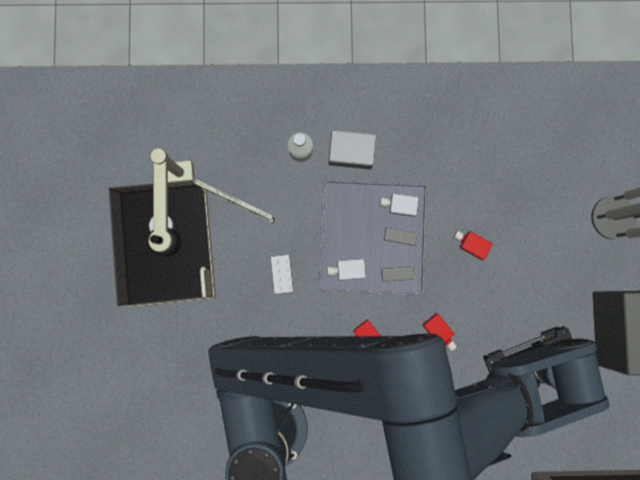

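View pics/side0.png

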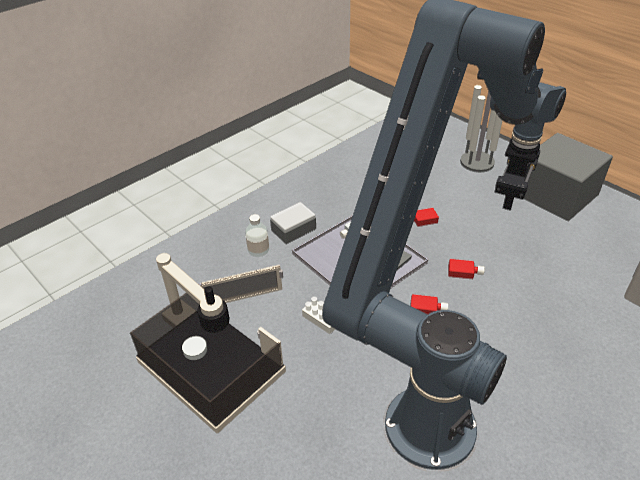

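Top view: the flask candidates are white/grey ones at (404,205) and (351,269), and red look-alikes at (476,245), (438,328) and (366,328), which I exclude. The lamp is over the stage at (160,240), the open door runs from (196,182) to (272,219), and the dish is under the lamp at about (162,225). Next I'll crop closer.

```bash
python3 - <<'E'
import cv2
a=cv2.imread('pics/top0.png')
cv2.imwrite('pics/ct.png',cv2.resize(a[175:300,310:435],None,fx=4.8,fy=4.8,interpolation=cv2.INTER_CUBIC))
cv2.imwrite('pics/ci.png',cv2.resize(a[140:310,100:300],None,fx=3.5,fy=3.5,interpolation=cv2.INTER_CUBIC))
E
```

```text
(no output)
```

View pics/ct.png

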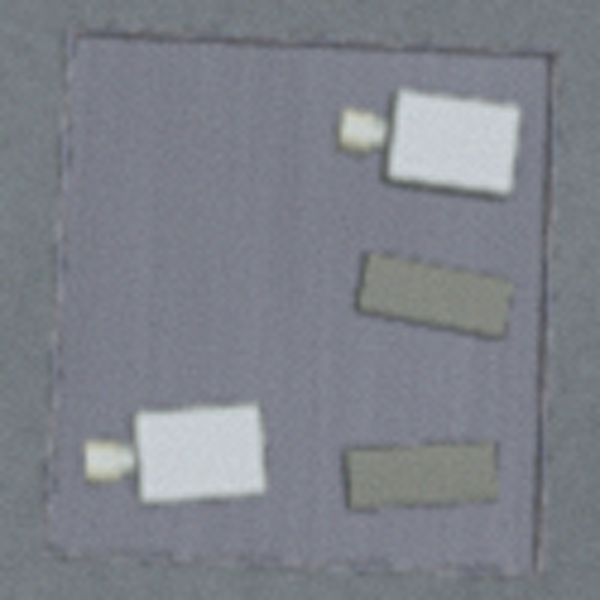

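View pics/ci.png

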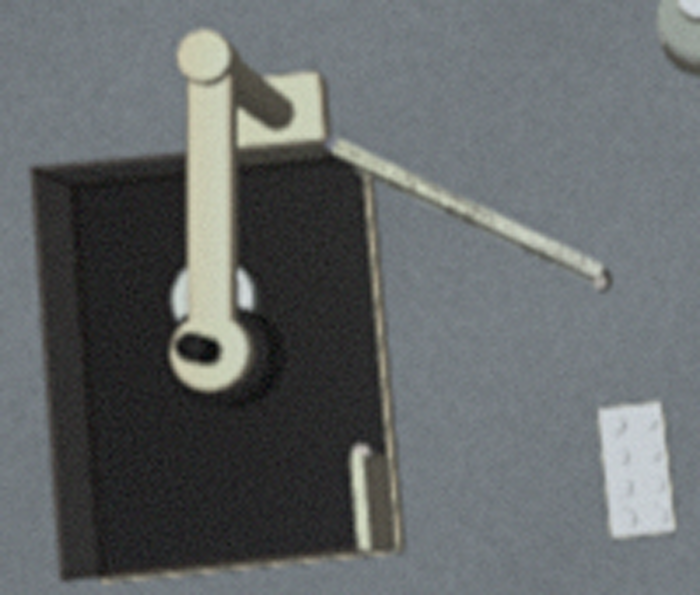

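```bash
cat > fit.py <<'E'
from h import *
from scipy.optimize import least_squares
c=load('top0')
def se2(loc,W):
    loc=np.array(loc);W=np.array(W)
    f=lambda p:(np.c_[np.cos(p[2])*loc[:,0]-np.sin(p[2])*loc[:,1]+p[0],np.sin(p[2])*loc[:,0]+np.cos(p[2])*loc[:,1]+p[1]]-W)
    best=min((least_squares(lambda p:f(p).ravel(),[*W.mean(0),a]) for a in(0,1.57,3.1,-1.57)),key=lambda r:r.cost)
    return best.x,np.linalg.norm(f(best.x),axis=1)
t=lambda p,z:ray(c,310+p[0]/4.8,175+p[1]/4.8,z)[:2]
i=lambda p,z:ray(c,100+p[0]/3.5,140+p[1]/3.5,z)[:2]
def show(n,r): print(n,r[0].round(4),(r[1]*1000).round(1))
if __name__=='__main__':
    # px order: image TL,TR,BR,BL  ; world +y is left, +x up
    show('tray',se2([(.15,.14),(.15,-.14),(-.15,-.14),(-.15,.14)],[t(p,.018) for p in[(75,35),(552,55),(535,572),(48,555)]]))
    fl=[(.036,.026),(-.036,.026),(-.036,-.026),(.036,-.026)]
    show('A',se2(fl,[t(p,.032) for p in[(398,90),(520,103),(511,194),(387,181)]]))
    show('B',se2(fl,[t(p,.032) for p in[(136,409),(260,403),(267,493),(141,502)]]))
    sb=[(.0425,.017),(-.0425,.017),(-.0425,-.017),(.0425,-.017)]
    show('S1',se2(sb,[t(p,.019) for p in[(367,252),(513,280),(503,338),(358,309)]]))
    show('S2',se2(sb,[t(p,.019) for p in[(346,450),(496,444),(497,500),(349,508)]]))
    im=se2([(.109,-.149),(.109,.149),(-.107,.08),(-.107,.149),(-.107,-.145)],[i((32,168),.12),i((62,580),.12),i((360,447),.12),i((363,548),.12),i((335,145),.119)])
    show('imager',im)
    x,y,a=im[0]; loc=lambda w:np.array([[np.cos(a),np.sin(a)],[-np.sin(a),np.cos(a)]])@(w-np.array([x,y]))
    print('base corner(-115,155)',loc(i((400,550),.03)))
    print('door edge',loc(i((603,270),.119)),'knob',loc(i((190,345),.265)),'pillar',loc(i((204,55),.218)))
    print('dish left/right',i((170,295),.05),i((256,295),.05))
    s=load('side0')
    for q in[(182,347),(207,347),(194,337),(194,353)]: print('dish side',ray(s,*q,.05)[:2].round(4))
    W=lambda l:np.array([x,y])+np.array([[np.cos(a),-np.sin(a)],[np.sin(a),np.cos(a)]])@np.array(l)
    print('knob world',W((-.05-.196*np.sin(-.257),-.19+.196*np.cos(-.257))),'pillar',W((-.05,-.19)),'knob@1.2',W((-.05-.196*np.sin(1.2-.257),-.19+.196*np.cos(1.2-.257))))
    print('rack',[i(p,.05).round(3) for p in[(600,408),(660,402),(675,533),(612,538)]])
E
python3 fit.py
python3 - <<'E'
import cv2
a=cv2.imread('pics/side0.png');cv2.imwrite('pics/cs.png',cv2.resize(a[240:440,120:320],None,fx=3,fy=3,interpolation=cv2.INTER_CUBIC))
E
```

```text
tray [ 0.5008 -0.2875  6.225 ] [7.2 5.3 7.1 4.3]
A [ 0.5885 -0.3726  1.4708] [52.5 51.1 52.5 51.2]
B [ 0.4177 -0.2279  1.6145] [51.7 51.  50.9 51.8]
S1 [ 0.5039 -0.3619  1.3599] [33.1 33.8 33.5 33.4]
S2 [ 0.4028 -0.352   1.6073] [33.3 32.4 32.8 33. ]
imager [ 0.4917  0.2635 -4.6262] [2.4 0.4 3.9 3.  3.1]
base corner(-115,155) [-0.11364963  0.153233  ]
door edge [-0.29177165 -0.03284393] knob [-0.03462318  0.00600846] pillar [-0.04571964 -0.19230221]
dish left/right [0.54249109 0.30591653] [0.54164918 0.24153157]
dish side [0.5559 0.2997]
dish side [0.5118 0.2546]
dish side [0.5612 0.2598]
dish side [0.5192 0.2887]
knob world [0.49219358 0.26331456] pillar [0.6853421  0.23000314] knob@1.2 [0.58430569 0.06205182]
rack [array([ 0.453, -0.016]), array([ 0.457, -0.061]), array([ 0.359, -0.071]), array([ 0.356, -0.024])]
```

View pics/cs.png

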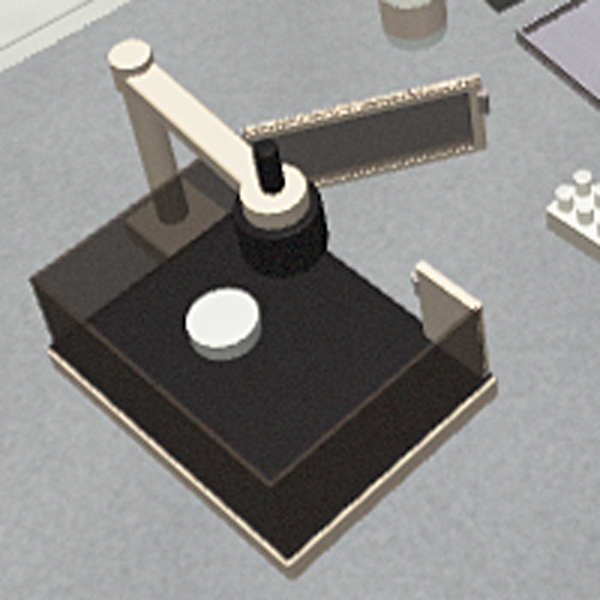

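Side crop: the dish top is centred at crop (223,320) and the knob top at crop (265,147). The lamp seems already partly swung out. Next I'll refine the numbers.

```bash
cat >> h.py <<'E'
from scipy.spatial.transform import Rotation as Rn
def mv(x,y,z,yaw,frm=None):
    o=robot.get_obs()
    R0=Rn.from_quat(o['tool_rot']); p=o['position']
    Rt=Rn.from_euler('z',yaw)*Rn.from_euler('x',np.pi)
    print('d cm',(R0.inv().apply(np.array([x,y,z])-p)*100).round(2),'turn',(R0.inv()*Rt).as_rotvec().round(3))
def st():
    o=robot.get_obs();R=Rn.from_quat(o['tool_rot']).as_matrix()
    print(round(o['time'],2),o['position'].round(4),'yaw',np.arctan2(R[1,0],R[0,0]).round(3),'tilt',R[2,2].round(4),'F',o['ft_force'].round(1),'w',o['grip_width'].round(4),'g',round(o['grip_force'],1))
IM=np.array([0.4917,0.2635,-4.6262+2*np.pi])
def W(l):a=IM[2];return IM[:2]+np.array([[np.cos(a),-np.sin(a)],[np.sin(a),np.cos(a)]])@np.array(l)
def L(w):a=IM[2];return np.array([[np.cos(a),np.sin(a)],[-np.sin(a),np.cos(a)]])@(np.array(w)[:2]-IM[:2])
def knob(q):return W((-.05-.196*np.sin(q-.257),-.19+.196*np.cos(q-.257)))
E
sed -i 's/(.036,.026),(-.036,.026),(-.036,-.026),(.036,-.026)/(.036,-.026),(-.036,-.026),(-.036,.026),(.036,.026)/;s/(.0425,.017),(-.0425,.017),(-.0425,-.017),(.0425,-.017)/(.0425,-.017),(-.0425,-.017),(-.0425,.017),(.0425,.017)/' fit.py
python3 fit.py | head -6
python3 - <<'E'
from h import *
s=load('side0');c=load('top0')
a=ray(s,208.3,289,.265);b=ray(c,100+189/3.5,140+345/3.5,.265)
print(a,b,L(a),L(b)); print([ (q,knob(q).round(4)) for q in(0,.1,.15,.2,.25,1.45)])
d=ray(s,194.5,346.7,.05);print('dish',d,L(d))
k=(a+b)/2
mv(k[0],k[1],.30,1.657)
E
```

```text
tray [ 0.5008 -0.2875  6.225 ] [7.2 5.3 7.1 4.3]
A [ 0.5885 -0.3726  1.4466] [1.9 1.4 1.5 0.9]
B [ 0.4177 -0.2279  1.617 ] [1.6 1.9 1.5 1.1]
S1 [ 0.5039 -0.3619  1.366 ] [0.8 1.1 0.8 1.6]
S2 [ 0.4028 -0.352   1.6004] [1.2 1.3 2.  1. ]
imager [ 0.4917  0.2635 -4.6262] [2.4 0.4 3.9 3.  3.1]
[0.4850832  0.23062567 0.265     ] [0.48874611 0.2290819  0.265     ] [-0.03218271  0.00942213] [-0.03403606  0.00590572]
[(0, array([0.4922, 0.2634])), (0.1, array([0.4898, 0.2439])), (0.15, array([0.4893, 0.2341])), (0.2, array([0.4894, 0.2243])), (0.25, array([0.4899, 0.2145])), (1.45, array([0.629 , 0.0423]))]
dish [0.53461006 0.2766103  0.05      ] [ 0.00936784 -0.04387935]
d cm [ 53.64 -66.93  -7.69] turn [-1.000e-03 -2.000e-03 -1.299e+00]
```

```bash
python3 - <<'E'
from h import *
mv(.45,-.2,.33,1.657)
E
```

```text
d cm [ 35.13 -27.96 -10.77] turn [-1.000e-03 -2.000e-03 -1.299e+00]
```

Request:
{"fn": "play_rows", "kwargs": {
  "gripper": [-1, -1, -1, -1, -1, -1, -1, -1, -1, -1, -1, -1],
  "delta_pos": [
    [3, -2.5, -5],
    [7, -5, -10.8],
    [12, -9, -10.8],
    [17, -13.5, -10.8],
    [22, -17.5, -10.8],
    [27, -21.5, -10.8],
    [32, -25.5, -10.8],
    [35.1, -28, -10.8],
    [35.1, -28, -10.8],
    [35.1, -28, -10.8],
    [35.1, -28, -10.8],
    [35.1, -28, -10.8]
  ],
  "turn": [
    [0, 0, -0.15],
    [0, 0, -0.3],
    [0, 0, -0.46],
    [0, 0, -0.62],
    [0, 0, -0.78],
    [0, 0, -0.94],
    [0, 0, -1.1],
    [0, 0, -1.3],
    [0, 0, -1.3],
    [0, 0, -1.3],
    [0, 0, -1.3],
    [0, 0, -1.3]
  ],
  "squeeze": 10
}}

```text
time: 1.6
position: [0.4491, -0.2015, 0.3304]
tool_rot: [0.677, 0.736, -0.0, -0.0]
ft_force: [0.4, -0.3, 0.4]
grip_width: 0.087
grip_force: 0.0
```

```bash
python3 - <<'E'
from h import *
st(); mv(.487,.230,.33,1.657);mv(.487,.230,.233,1.657)
E
```

```text
Traceback (most recent call last):
  File "h.py", line 19, in st
    print(round(o['time'],2),o['position'].round(4),'yaw',np.arctan2(R[1,0],R[0,0]).round(3),'tilt',R[2,2].round(4),'F',o['ft_force'].round(1),'w',o['grip_width'].round(4),'g',round(o['grip_force'],1))
                                                                                                                                                   ^^^^^^^^^^^^^^^^^^^^^
AttributeError: 'float' object has no attribute 'round'
```

Request:
{"fn": "play_rows", "kwargs": {
  "gripper": [-1, -1, -1, -1, -1, -1, -1, -1, -1, -1, -1, -1],
  "delta_pos": [
    [6, 1, 0],
    [12, 2, 0],
    [18, 3, 0],
    [24, 4, 0],
    [30, 5.2, 0],
    [36, 6.3, 0],
    [40, 7.2, 0],
    [42.6, 7.5, 0],
    [42.6, 7.5, 0],
    [42.6, 7.5, 4],
    [42.6, 7.5, 8],
    [42.6, 7.5, 9.7]
  ],
  "turn": [
    [0, 0, 0],
    [0, 0, 0],
    [0, 0, 0],
    [0, 0, 0],
    [0, 0, 0],
    [0, 0, 0],
    [0, 0, 0],
    [0, 0, 0],
    [0, 0, 0],
    [0, 0, 0],
    [0, 0, 0],
    [0, 0, 0]
  ]
}}

```text
time: 3.1
position: [0.4862, 0.2283, 0.2312]
tool_rot: [0.677, 0.736, -0.002, -0.001]
ft_force: [0.4, -0.8, -0.3]
grip_width: 0.0869
grip_force: 0.0
```

Request:
{"fn": "play_rows", "kwargs": {
  "gripper": [1, 1, 1, 1, 1, 1],
  "delta_pos": [
    [0, 0, 0],
    [0, 0, 0],
    [0, 0, 0],
    [0, 0, 0],
    [0, 0, 0],
    [0, 0, 0]
  ],
  "turn": [
    [0, 0, 0],
    [0, 0, 0],
    [0, 0, 0],
    [0, 0, 0],
    [0, 0, 0],
    [0, 0, 0]
  ]
}}

```text
time: 3.85
position: [0.4873, 0.2308, 0.2337]
tool_rot: [0.676, 0.737, 0.0, 0.0]
ft_force: [0.6, -0.3, -0.4]
grip_width: 0.0352
grip_force: 0.0
```

```bash
sed -i "s/o\['grip_width'\].round(4)/round(o['grip_width'],4)/" h.py; python3 - <<'E'
from h import *
st(); o=robot.get_obs(); k=L(o['position']);print(k)
p=np.array([-.05,-.19]); print('r',np.linalg.norm(k-p)); q0=.257+np.arctan2(-(k[0]+.05),k[1]+.19);print('q',q0)
k0=np.array([-.05-.196*np.sin(q0-.257),-.19+.196*np.cos(q0-.257)])
for q in np.arange(q0,1.5,.12):
  kk=np.array([-.05-.196*np.sin(q-.257),-.19+.196*np.cos(q-.257)])-k0
  print(q.round(2),'tool',(100*kk[0]).round(1),(-100*kk[1]).round(1))
E
```

```text
3.85 [0.4873 0.2308 0.2337] yaw 1.658 tilt -1.0 F [ 0.6 -0.3 -0.4] w 0.0352 g 0.0
[-0.03219262  0.0071931 ]
r 0.1979955139277958
q 0.16693998214103453
0.17 tool 0.0 -0.0
0.29 tool -2.3 -0.1
0.41 tool -4.7 0.1
0.53 tool -7.0 0.6
0.65 tool -9.2 1.4
0.77 tool -11.3 2.4
0.89 tool -13.3 3.7
1.01 tool -15.1 5.2
1.13 tool -16.7 6.9
1.25 tool -18.1 8.8
1.37 tool -19.3 10.8
1.49 tool -20.2 13.0
```

Fingers are still closing, so I'll wait and then swing the lamp.

Request:
{"fn": "play_rows", "kwargs": {
  "gripper": [1, 1, 1, 1],
  "delta_pos": [
    [0, 0, 0],
    [0, 0, 0],
    [0, 0, 0],
    [0, 0, 0]
  ],
  "turn": [
    [0, 0, 0],
    [0, 0, 0],
    [0, 0, 0],
    [0, 0, 0]
  ]
}}

```text
time: 4.35
position: [0.4886, 0.2309, 0.2337]
tool_rot: [0.676, 0.737, 0.001, 0.001]
ft_force: [4.8, 0.3, -4.0]
grip_width: 0.0198
grip_force: 10.0
```

Request:
{"fn": "play_rows", "kwargs": {
  "gripper": [1, 1, 1, 1, 1, 1, 1, 1, 1, 1, 1, 1],
  "delta_pos": [
    [-2.3, -0.1, 0],
    [-4.7, 0.1, 0],
    [-7.0, 0.6, 0],
    [-9.2, 1.4, 0],
    [-11.3, 2.4, 0],
    [-13.3, 3.7, 0],
    [-15.1, 5.2, 0],
    [-16.7, 6.9, 0],
    [-18.1, 8.8, 0],
    [-19.3, 10.8, 0],
    [-19.8, 12, 0],
    [-19.8, 12, 0]
  ],
  "turn": [
    [0, 0, 0],
    [0, 0, 0],
    [0, 0, 0],
    [0, 0, 0],
    [0, 0, 0],
    [0, 0, 0],
    [0, 0, 0],
    [0, 0, 0],
    [0, 0, 0],
    [0, 0, 0],
    [0, 0, 0],
    [0, 0, 0]
  ]
}}

```text
time: 5.85
position: [0.6247, 0.0437, 0.2342]
tool_rot: [0.676, 0.737, 0.0, 0.0]
ft_force: [1.5, -0.1, 4.5]
grip_width: 0.0194
grip_force: 10.0
```

Request:
{"fn": "play_rows", "kwargs": {
  "gripper": [-1, -1, -1, -1, -1, -1, -1],
  "delta_pos": [
    [0, 0, 0],
    [0, 0, 0],
    [0, 0, 0],
    [0, 0, 0],
    [0, 0, 0],
    [0, 0, -4],
    [0, 0, -8]
  ],
  "turn": [
    [0, 0, 0],
    [0, 0, 0],
    [0, 0, 0],
    [0, 0, 0],
    [0, 0, 0],
    [0, 0, 0],
    [0, 0, 0]
  ]
}}

```text
time: 6.72
position: [0.6237, 0.0439, 0.3138]
tool_rot: [0.676, 0.737, -0.001, -0.001]
ft_force: [0.1, -0.7, -0.0]
grip_width: 0.0813
grip_force: 0.0
```

```bash
python3 - <<'E'
from h import *
st(); snap('top','top1');snap('side','side1')
a=cv2.imread('pics/top1.png');b=cv2.imread('pics/side1.png')
A=cv2.resize(a[150:310,100:300],None,fx=2,fy=2,interpolation=cv2.INTER_CUBIC);A=cv2.resize(a[140:310,100:280],(540,510),interpolation=cv2.INTER_CUBIC)
cv2.imwrite('pics/c1.png',A)
E
```

```text
6.72 [0.6237 0.0439 0.3138] yaw 1.658 tilt -1.0 F [ 0.1 -0.7 -0. ] w 0.0813 g 0.0
```

View pics/c1.png

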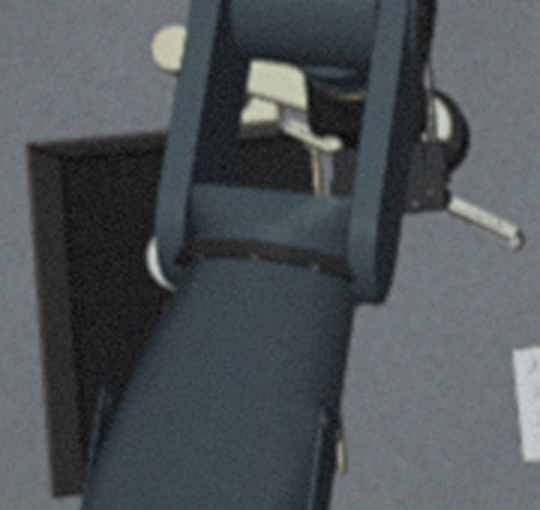

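```bash
python3 - <<'E'
from h import *
print(L((.538,.275))); w=W((.0075,-.041));print(w)
mv(*w,.314,1.657);mv(*w,.038,1.657)
E
```

```text
[ 0.0074717  -0.04711808]
[0.53190219 0.27450153]
d cm [23.82 -7.47  0.38] turn [0.011 0.002 0.001]
d cm [23.88 -7.77 27.97] turn [0.011 0.002 0.001]
```

Request:
{"fn": "play_rows", "kwargs": {
  "gripper": [-1, -1, -1, -1, -1, -1, -1, -1, -1, -1, -1, -1],
  "delta_pos": [
    [5, -1.6, 0],
    [10, -3.2, 0],
    [15, -4.8, 0],
    [20, -6.4, 0],
    [23.8, -7.6, 0],
    [23.8, -7.6, 4],
    [23.8, -7.6, 9],
    [23.8, -7.6, 14],
    [23.8, -7.6, 18],
    [23.8, -7.6, 21],
    [23.8, -7.6, 23.5],
    [23.8, -7.6, 23.5]
  ],
  "turn": [
    [0, 0, 0],
    [0, 0, 0],
    [0, 0, 0],
    [0, 0, 0],
    [0, 0, 0],
    [0, 0, 0],
    [0, 0, 0],
    [0, 0, 0],
    [0, 0, 0],
    [0, 0, 0],
    [0, 0, 0],
    [0, 0, 0]
  ]
}}

```text
time: 8.32
position: [0.5255, 0.2737, 0.076]
tool_rot: [0.676, 0.737, -0.003, -0.002]
ft_force: [-0.0, -0.4, -0.5]
grip_width: 0.0869
grip_force: 0.0
```

```bash
python3 - <<'E'
from h import *
st(); print(L(robot.get_obs()['position'])); snap('side','side2');
b=cv2.imread('pics/side2.png')
cv2.imwrite('pics/c2.png',cv2.resize(b[240:440,120:320],None,fx=3,fy=3,interpolation=cv2.INTER_CUBIC))
E
```

```text
8.32 [0.5255 0.2737 0.076 ] yaw 1.658 tilt -1.0 F [-0.  -0.4 -0.5] w 0.0869 g 0.0
[ 0.00722905 -0.03455766]
```

View pics/c2.png

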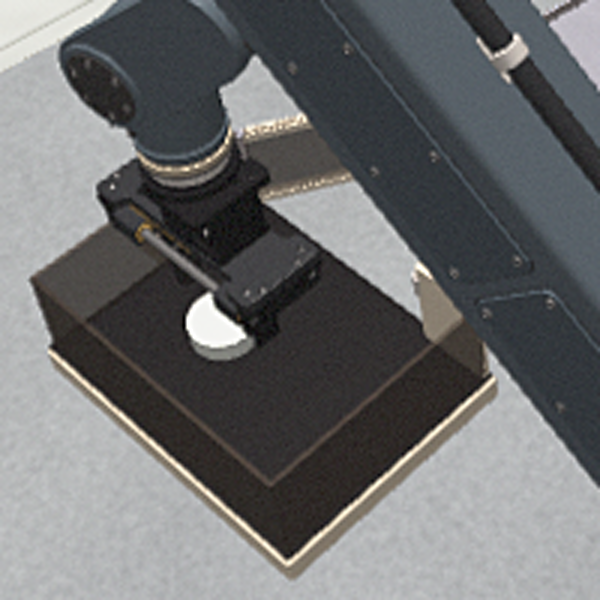

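Request:
{"fn": "play_rows", "kwargs": {
  "gripper": [-1, -1],
  "delta_pos": [
    [0, 0, 0],
    [0, 0, 0]
  ],
  "turn": [
    [0, 0, 0],
    [0, 0, 0]
  ]
}}

```text
time: 8.62
position: [0.5285, 0.2747, 0.0798]
tool_rot: [0.676, 0.737, 0.001, 0.001]
ft_force: [-0.2, -0.3, 0.8]
grip_width: 0.0873
grip_force: 0.0
```

```bash
python3 - <<'E'
from h import *
for i in range(1): st()
p=robot.get_obs()['position'];print(L(p))
s=load('side2')
for f in(.04,-.04):
  w=p[:2]+np.array([.996,.086])*f; print('finger tip px crop',(proj(s,[*w,p[2]])-[120,240])*3)
# dish circle fit in side0 crop edges
for u,v in[(186,320),(261,320),(223,288),(223,352)]: print(L(ray(s,120+u/3,240+v/3,.05)))
E
```

```text
8.62 [0.5285 0.2747 0.0798] yaw 1.658 tilt -1.0 F [-0.2 -0.3  0.8] w 0.0873 g 0.0
[ 0.00795439 -0.03759522]
finger tip px crop [193.04379826 275.85451071]
finger tip px crop [255.34481446 326.18972296]
[ 0.02987751 -0.06792415]
[-0.01125501 -0.02002216]
[-0.01228029 -0.07079627]
[ 0.03071992 -0.01862564]
```

Request:
{"fn": "play_rows", "kwargs": {
  "gripper": [-1, -1, -1, -1, 0, 1, 1, 1, 1, 1, 1, 1],
  "delta_pos": [
    [0, 0, 1.5],
    [0, 0, 3],
    [0, 0, 4.1],
    [0, 0, 4.1],
    [0, 0, 4.1],
    [0, 0, 4.1],
    [0, 0, 4.1],
    [0, 0, 4.1],
    [0, 0, 4.1],
    [0, 0, 4.1],
    [0, 0, 4.1],
    [0, 0, 4.1]
  ],
  "turn": [
    [0, 0, 0],
    [0, 0, 0],
    [0, 0, 0],
    [0, 0, 0],
    [0, 0, 0],
    [0, 0, 0],
    [0, 0, 0],
    [0, 0, 0],
    [0, 0, 0],
    [0, 0, 0],
    [0, 0, 0],
    [0, 0, 0]
  ],
  "squeeze": 15
}}

```text
time: 10.12
position: [0.5281, 0.2745, 0.038]
tool_rot: [0.676, 0.737, 0.0, 0.0]
ft_force: [-0.3, 0.8, 4.5]
grip_width: 0.0593
grip_force: 15.0
```

Request:
{"fn": "play_rows", "kwargs": {
  "gripper": [1, 1, 1, 1, 1, 1, 1, 1, 1],
  "delta_pos": [
    [0, 0, 0],
    [0, 0, -0.5],
    [0, 0, -2],
    [0, 0, -6],
    [0, 0, -10],
    [0, 0, -14],
    [0, 0, -18],
    [0, 0, -18],
    [0, 0, -18]
  ],
  "turn": [
    [0, 0, 0],
    [0, 0, 0],
    [0, 0, 0],
    [0, 0, 0],
    [0, 0, 0],
    [0, 0, 0],
    [0, 0, 0],
    [0, 0, 0],
    [0, 0, 0]
  ]
}}

```text
time: 11.25
position: [0.5268, 0.2741, 0.2173]
tool_rot: [0.676, 0.737, -0.001, -0.0]
ft_force: [0.2, -0.0, -0.5]
grip_width: 0.0596
grip_force: 15.0
```

```bash
python3 - <<'E'
from h import *
st();mv(.587,-.228,.215,1.51);mv(.47,0,.215,1.51)
E
```

```text
11.25 [0.5268 0.2741 0.2173] yaw 1.658 tilt -1.0 F [ 0.2 -0.  -0.5] w 0.0596 g 15.0
d cm [-50.54   1.64   0.24] turn [-0.001  0.     0.148]
d cm [-26.81  -8.04   0.24] turn [-0.001  0.     0.148]
```

Request:
{"fn": "play_rows", "kwargs": {
  "gripper": [1, 1, 1, 1, 1, 1, 1, 1, 1, 1, 1, 1],
  "delta_pos": [
    [-3, -1, 0],
    [-8, -3, 0],
    [-13, -5, 0],
    [-18, -7, 0],
    [-23, -8, 0],
    [-28, -7.5, 0],
    [-33, -5.5, 0],
    [-38, -3.5, 0],
    [-43, -1.5, 0],
    [-47, 0.3, 0],
    [-50.5, 1.6, 0],
    [-50.5, 1.6, 0]
  ],
  "turn": [
    [0, 0, 0],
    [0, 0, 0],
    [0, 0, 0.02],
    [0, 0, 0.04],
    [0, 0, 0.06],
    [0, 0, 0.08],
    [0, 0, 0.1],
    [0, 0, 0.12],
    [0, 0, 0.14],
    [0, 0, 0.148],
    [0, 0, 0.148],
    [0, 0, 0.148]
  ]
}}

```text
time: 12.75
position: [0.5874, -0.2297, 0.2151]
tool_rot: [0.729, 0.684, -0.001, -0.001]
ft_force: [-0.4, 0.7, -0.7]
grip_width: 0.0596
grip_force: 15.0
```

```bash
python3 - <<'E'
from h import *
st();mv(.587,-.228,.014,1.51);snap('top','top3');snap('side','side3')
a=cv2.imread('pics/top3.png');b=cv2.imread('pics/side3.png')
A=cv2.resize(a[130:310,260:440],(400,400),interpolation=cv2.INTER_CUBIC);B=cv2.resize(b[180:340,230:430],(500,400),interpolation=cv2.INTER_CUBIC)
cv2.imwrite('pics/c3.png',np.hstack([A,B[:,:400]]))
E
```

```text
12.75 [ 0.5874 -0.2297  0.2151] yaw 1.507 tilt -1.0 F [-0.4  0.7 -0.7] w 0.0596 g 15.0
d cm [ 1.500e-01 -1.000e-02  2.011e+01] turn [-0.002 -0.001 -0.003]
```

View pics/c3.png

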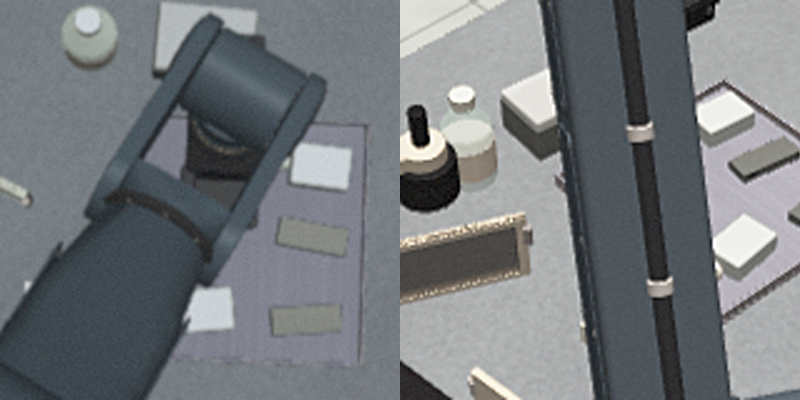

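Request:
{"fn": "play_rows", "kwargs": {
  "gripper": [1, 1, 1, 1, 1, 1, 1, 1, 1],
  "delta_pos": [
    [0, 0, 5],
    [0, 0, 10],
    [0, 0, 14],
    [0, 0, 17],
    [0, 0, 18.5],
    [0, 0, 19.5],
    [0, 0, 20.1],
    [0, 0, 20.1],
    [0, 0, 20.1]
  ],
  "turn": [
    [0, 0, 0],
    [0, 0, 0],
    [0, 0, 0],
    [0, 0, 0],
    [0, 0, 0],
    [0, 0, 0],
    [0, 0, 0],
    [0, 0, 0],
    [0, 0, 0]
  ]
}}

```text
time: 13.98
position: [0.5881, -0.2277, 0.0174]
tool_rot: [0.728, 0.685, 0.0, 0.001]
ft_force: [-0.2, -0.3, -0.0]
grip_width: 0.0591
grip_force: 15.0
```

Request:
{"fn": "play_rows", "kwargs": {
  "gripper": [-0.6, -0.6, -0.6, -0.6, -0.6, -0.6],
  "delta_pos": [
    [0, 0, 0.1],
    [0, 0, 0.1],
    [0, 0, 0.1],
    [0, 0, -2],
    [0, 0, -6],
    [0, 0, -10]
  ],
  "turn": [
    [0, 0, 0],
    [0, 0, 0],
    [0, 0, 0],
    [0, 0, 0],
    [0, 0, 0],
    [0, 0, 0]
  ]
}}

```text
time: 14.72
position: [0.5876, -0.2274, 0.1188]
tool_rot: [0.728, 0.685, 0.0, 0.0]
ft_force: [1.1, -0.1, -0.6]
grip_width: 0.0697
grip_force: 0.0
```

```bash
python3 - <<'E'
from h import *
st();mv(.5885,-.3726,.115,1.4466)
E
```

```text
14.72 [ 0.5876 -0.2274  0.1188] yaw 1.51 tilt -1.0 F [ 1.1 -0.1 -0.6] w 0.0697 g 0.0
d cm [-14.49   0.97   0.39] turn [0.001 0.    0.063]
```

Request:
{"fn": "play_rows", "kwargs": {
  "gripper": [-0.5, -0.5, -0.5, -0.5, -0.5, -0.5, -0.5, -0.5, -0.5, -0.5],
  "delta_pos": [
    [-5, 0.3, 0],
    [-10, 0.6, 0],
    [-14.5, 1.0, 0],
    [-14.5, 1.0, 0],
    [-14.5, 1.0, 0],
    [-14.5, 1.0, 3],
    [-14.5, 1.0, 6],
    [-14.5, 1.0, 6],
    [-14.5, 1.0, 6],
    [-14.5, 1.0, 6]
  ],
  "turn": [
    [0, 0, 0.02],
    [0, 0, 0.04],
    [0, 0, 0.063],
    [0, 0, 0.063],
    [0, 0, 0.063],
    [0, 0, 0.063],
    [0, 0, 0.063],
    [0, 0, 0.063],
    [0, 0, 0.063],
    [0, 0, 0.063]
  ]
}}

```text
time: 15.98
position: [0.5897, -0.373, 0.0585]
tool_rot: [0.749, 0.662, 0.0, 0.002]
ft_force: [0.5, -0.0, 0.8]
grip_width: 0.0649
grip_force: 0.0
```

```bash
python3 - <<'E'
from h import *
st();mv(.5885,-.3726,.012,1.4466);snap('top','top4');snap('side','side4')
a=cv2.imread('pics/top4.png');b=cv2.imread('pics/side4.png')
A=cv2.resize(a[140:320,300:480],(400,400),interpolation=cv2.INTER_CUBIC);B=cv2.resize(b[160:340,280:460],(400,400),interpolation=cv2.INTER_CUBIC)
cv2.imwrite('pics/c4.png',np.hstack([A,B]))
E
```

```text
15.97 [ 0.5897 -0.373   0.0585] yaw 1.447 tilt -1.0 F [ 0.5 -0.   0.8] w 0.0649 g 0.0
d cm [ 0.03 -0.14  4.64] turn [0.003 0.002 0.001]
```

View pics/c4.png

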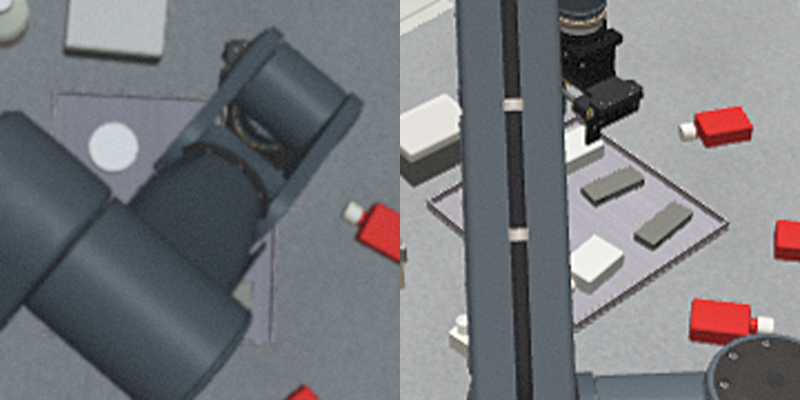

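The dish lies in the upper-left tray place (crop 113,147), and flask A is under the gripper.

Request:
{"fn": "play_rows", "kwargs": {
  "gripper": [-0.5, -0.5, -0.5, -0.5, -0.5, 1, 1, 1, 1, 1],
  "delta_pos": [
    [0, -0.1, 1.5],
    [0, -0.1, 3],
    [0, -0.1, 4],
    [0, -0.1, 4.5],
    [0, -0.1, 4.5],
    [0, -0.1, 4.5],
    [0, -0.1, 4.5],
    [0, -0.1, 4.5],
    [0, -0.1, 4.5],
    [0, -0.1, 4.5]
  ],
  "turn": [
    [0, 0, 0],
    [0, 0, 0],
    [0, 0, 0],
    [0, 0, 0],
    [0, 0, 0],
    [0, 0, 0],
    [0, 0, 0],
    [0, 0, 0],
    [0, 0, 0],
    [0, 0, 0]
  ],
  "squeeze": 20
}}

```text
time: 17.32
position: [0.588, -0.3728, 0.0121]
tool_rot: [0.75, 0.662, 0.0, 0.001]
ft_force: [-0.7, 0.3, 2.7]
grip_width: 0.0518
grip_force: 19.9
```

```bash
python3 - <<'E'
from h import *
st()
w=W((-.014,-.040));print(w, W((-.014,.040)))
mv(*w,.22,1.657)
E
```

```text
17.32 [ 0.588  -0.3728  0.0121] yaw 1.447 tilt -1.0 F [-0.7  0.3  2.7] w 0.0518 g 19.9
[0.53275667 0.25299526] [0.45305363 0.24610868]
d cm [ 61.41 -13.21 -20.84] turn [ 0.001  0.001 -0.21 ]
```

Request:
{"fn": "play_rows", "kwargs": {
  "gripper": [1, 1, 1, 1, 1, 1, 1, 1, 1, 1, 1, 1],
  "delta_pos": [
    [0, 0, -1],
    [0, 0, -4],
    [0, 0, -9],
    [0, 0, -14],
    [0, 0, -19],
    [2, -1, -21],
    [7, -3.5, -21],
    [12, -6, -21],
    [17, -8.5, -21],
    [22, -11, -21],
    [27, -13.5, -21],
    [32, -16, -21]
  ],
  "turn": [
    [0, 0, 0],
    [0, 0, 0],
    [0, 0, 0],
    [0, 0, 0],
    [0, 0, 0],
    [0, 0, 0],
    [0, 0, -0.03],
    [0, 0, -0.06],
    [0, 0, -0.09],
    [0, 0, -0.12],
    [0, 0, -0.15],
    [0, 0, -0.18]
  ]
}}

```text
time: 18.82
position: [0.4673, -0.0336, 0.2219]
tool_rot: [0.687, 0.727, 0.0, 0.0]
ft_force: [0.4, 0.3, 0.3]
grip_width: 0.052
grip_force: 19.9
```

```bash
python3 - <<'E'
from h import *
st()
w=W((-.014,-.040))
mv(*w,.22,1.657)
E
```

```text
18.82 [ 0.4673 -0.0336  0.2219] yaw 1.627 tilt -1.0 F [0.4 0.3 0.3] w 0.052 g 19.9
d cm [28.24  8.15  0.2 ] turn [ 0.   -0.   -0.03]
```

Request:
{"fn": "play_rows", "kwargs": {
  "gripper": [1, 1, 1, 1, 1, 1, 1, 1, 1, 1, 1, 1],
  "delta_pos": [
    [5, 1.4, 0],
    [10, 2.9, 0],
    [15, 4.3, 0],
    [20, 5.7, 0],
    [25, 7.2, 0],
    [28.2, 8.1, 0],
    [28.2, 8.1, 0],
    [28.2, 8.1, 4],
    [28.2, 8.1, 8],
    [28.2, 8.1, 12],
    [28.2, 8.1, 15],
    [28.2, 8.1, 15]
  ],
  "turn": [
    [0, 0, 0],
    [0, 0, -0.01],
    [0, 0, -0.02],
    [0, 0, -0.03],
    [0, 0, -0.03],
    [0, 0, -0.03],
    [0, 0, -0.03],
    [0, 0, -0.03],
    [0, 0, -0.03],
    [0, 0, -0.03],
    [0, 0, -0.03],
    [0, 0, -0.03]
  ]
}}

```text
time: 20.32
position: [0.5311, 0.2491, 0.0696]
tool_rot: [0.676, 0.736, -0.003, -0.002]
ft_force: [0.5, 0.1, -1.2]
grip_width: 0.052
grip_force: 19.9
```

Request:
{"fn": "play_rows", "kwargs": {
  "gripper": [1, 1, 1, 1],
  "delta_pos": [
    [0, 0, 1],
    [0, 0, 2],
    [0, 0, 2.8],
    [0, 0, 2.8]
  ],
  "turn": [
    [0, 0, 0],
    [0, 0, 0],
    [0, 0, 0],
    [0, 0, 0]
  ]
}}

```text
time: 20.82
position: [0.5331, 0.2508, 0.0431]
tool_rot: [0.676, 0.737, -0.0, -0.0]
ft_force: [-0.2, 0.5, -1.5]
grip_width: 0.0519
grip_force: 19.9
```

```bash
python3 - <<'E'
from h import *
st();print(L(robot.get_obs()['position']))
E
```

```text
20.82 [0.5331 0.2508 0.0431] yaw 1.657 tilt -1.0 F [-0.2  0.5 -1.5] w 0.0519 g 19.9
[-0.01618294 -0.04018077]
```

Request:
{"fn": "play_rows", "kwargs": {
  "gripper": [1, 1, 1, -0.5, -0.5, -0.5, -0.5, -0.5, -0.5, -0.5, -0.5, -0.5],
  "delta_pos": [
    [0, 0, 0.3],
    [0, 0, 0.5],
    [0, 0, 0.5],
    [0, 0, 0.5],
    [0, 0, 0.5],
    [0, 0, 0.3],
    [0, 0, -1],
    [0, 0, -4],
    [0, 0, -8],
    [0, 0, -12],
    [0, 0, -16],
    [0, 0, -19]
  ],
  "turn": [
    [0, 0, 0],
    [0, 0, 0],
    [0, 0, 0],
    [0, 0, 0],
    [0, 0, 0],
    [0, 0, 0],
    [0, 0, 0],
    [0, 0, 0],
    [0, 0, 0],
    [0, 0, 0],
    [0, 0, 0],
    [0, 0, 0]
  ]
}}

```text
time: 22.32
position: [0.5339, 0.2511, 0.2367]
tool_rot: [0.676, 0.737, 0.001, 0.001]
ft_force: [-0.2, -0.5, -1.2]
grip_width: 0.0656
grip_force: 0.0
```

```bash
python3 - <<'E'
from h import *
st();mv(.4177,-.2279,.22,1.617);mv(.46,0,.22,1.617)
E
```

```text
22.32 [0.5339 0.2511 0.2367] yaw 1.657 tilt -1.0 F [-0.2 -0.5 -1.2] w 0.0656 g 0.0
d cm [-46.72 -15.7    1.59] turn [ 0.003 -0.001  0.04 ]
d cm [-24.38  -9.53   1.62] turn [ 0.003 -0.001  0.04 ]
```

```bash
python3 - <<'E'
from h import *
snap('top','top5');snap('side','side5')
a=cv2.imread('pics/top5.png');b=cv2.imread('pics/side5.png')
A=cv2.resize(a[175:300,310:435],(500,500),interpolation=cv2.INTER_CUBIC);B=cv2.resize(b[240:440,120:320],(500,500),interpolation=cv2.INTER_CUBIC)[:,:300]
cv2.imwrite('pics/c5.png',np.hstack([A,B]))
E
```

```text
(no output)
```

View pics/c5.png

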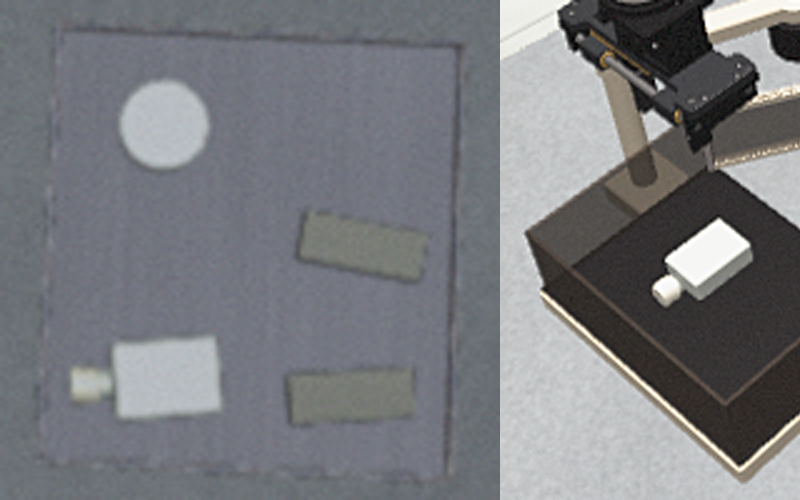

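The dish lies flat in the tray at crop (164,124), flask A is on the stage, and flask B has not moved (167,378).

Request:
{"fn": "play_rows", "kwargs": {
  "gripper": [-0.5, -0.5, -0.5, -0.5, -0.5, -0.5, -0.5, -0.5, -0.5, -0.5, -0.5, -0.5],
  "delta_pos": [
    [-5, -2, 1],
    [-10, -4, 1.6],
    [-15, -6, 1.6],
    [-20, -8, 1.6],
    [-25, -9.8, 1.6],
    [-30, -11.2, 1.6],
    [-35, -12.5, 1.6],
    [-40, -13.8, 1.6],
    [-45, -15.2, 1.6],
    [-46.7, -15.7, 4],
    [-46.7, -15.7, 9],
    [-46.7, -15.7, 14]
  ],
  "turn": [
    [0, 0, 0],
    [0, 0, 0],
    [0, 0, 0.01],
    [0, 0, 0.02],
    [0, 0, 0.03],
    [0, 0, 0.04],
    [0, 0, 0.04],
    [0, 0, 0.04],
    [0, 0, 0.04],
    [0, 0, 0.04],
    [0, 0, 0.04],
    [0, 0, 0.04]
  ]
}}

```text
time: 23.92
position: [0.4169, -0.2283, 0.0923]
tool_rot: [0.691, 0.723, 0.0, 0.001]
ft_force: [0.4, -0.4, -0.6]
grip_width: 0.0653
grip_force: 0.0
```

Request:
{"fn": "play_rows", "kwargs": {
  "gripper": [-0.5, -0.5],
  "delta_pos": [
    [0, 0, 2],
    [0, 0, 2]
  ],
  "turn": [
    [0, 0, 0],
    [0, 0, 0]
  ]
}}

```text
time: 24.18
position: [0.4157, -0.2267, 0.0718]
tool_rot: [0.691, 0.723, -0.0, -0.003]
ft_force: [1.1, -0.1, -0.1]
grip_width: 0.0658
grip_force: 0.0
```

```bash
python3 - <<'E'
from h import *
st();mv(.4177,-.2279,.012,1.617)
E
```

```text
24.18 [ 0.4157 -0.2267  0.0718] yaw 1.617 tilt -1.0 F [ 1.1 -0.1 -0.1] w 0.0658 g 0.0
d cm [-0.16  0.21  5.98] turn [-0.004 -0.004 -0.   ]
```

Request:
{"fn": "play_rows", "kwargs": {
  "gripper": [-0.5, -0.5, -0.5, -0.5, -0.5, -0.5, 1, 1, 1, 1, 1, 1],
  "delta_pos": [
    [0, 0, 2],
    [0, 0, 4],
    [0, 0, 5.3],
    [0, 0, 6],
    [0, 0, 6],
    [0, 0, 6],
    [0, 0, 6],
    [0, 0, 6],
    [0, 0, 6],
    [0, 0, 6],
    [0, 0, 6],
    [0, 0, 6]
  ],
  "turn": [
    [0, 0, 0],
    [0, 0, 0],
    [0, 0, 0],
    [0, 0, 0],
    [0, 0, 0],
    [0, 0, 0],
    [0, 0, 0],
    [0, 0, 0],
    [0, 0, 0],
    [0, 0, 0],
    [0, 0, 0],
    [0, 0, 0]
  ]
}}

```text
time: 25.68
position: [0.4174, -0.228, 0.0139]
tool_rot: [0.691, 0.723, 0.0, 0.0]
ft_force: [0.8, 0.7, 5.4]
grip_width: 0.0518
grip_force: 19.9
```

```bash
python3 - <<'E'
from h import *
st();mv(*W((-.014,.040)),.22,1.657)
E
```

```text
25.68 [ 0.4174 -0.228   0.0139] yaw 1.617 tilt -1.0 F [0.8 0.7 5.4] w 0.0518 g 19.9
d cm [ 47.19   5.75 -20.63] turn [ 0.    0.   -0.04]
```

Request:
{"fn": "play_rows", "kwargs": {
  "gripper": [1, 1, 1, 1, 1, 1, 1, 1, 1, 1, 1, 1],
  "delta_pos": [
    [0, 0, -1],
    [0, 0, -4],
    [0, 0, -9],
    [0, 0, -14],
    [0, 0, -19],
    [2, 0.5, -21],
    [7, 1, -21],
    [12, 1.5, -21],
    [17, 2, -21],
    [22, 2.6, -21],
    [27, 3.2, -21],
    [32, 3.8, -21]
  ],
  "turn": [
    [0, 0, 0],
    [0, 0, 0],
    [0, 0, 0],
    [0, 0, 0],
    [0, 0, 0],
    [0, 0, 0],
    [0, 0, 0],
    [0, 0, 0],
    [0, 0, -0.01],
    [0, 0, -0.02],
    [0, 0, -0.03],
    [0, 0, -0.04]
  ]
}}

```text
time: 27.18
position: [0.4398, 0.0952, 0.2237]
tool_rot: [0.676, 0.737, -0.0, -0.0]
ft_force: [1.0, -0.9, -1.0]
grip_width: 0.0519
grip_force: 19.9
```

```bash
python3 - <<'E'
from h import *
st();mv(*W((-.014,.040)),.22,1.657)
E
```

```text
27.18 [0.4398 0.0952 0.2237] yaw 1.657 tilt -1.0 F [ 1.  -0.9 -1. ] w 0.0519 g 19.9
d cm [14.92  2.62  0.37] turn [-0.  0.  0.]
```

Request:
{"fn": "play_rows", "kwargs": {
  "gripper": [1, 1, 1, 1, 1, 1, 1, 1],
  "delta_pos": [
    [5, 0.9, 0],
    [10, 1.8, 0],
    [14.9, 2.6, 0],
    [14.9, 2.6, 0],
    [14.9, 2.6, 3],
    [14.9, 2.6, 7],
    [14.9, 2.6, 8],
    [14.9, 2.6, 8]
  ],
  "turn": [
    [0, 0, 0],
    [0, 0, 0],
    [0, 0, 0],
    [0, 0, 0],
    [0, 0, 0],
    [0, 0, 0],
    [0, 0, 0],
    [0, 0, 0]
  ]
}}

```text
time: 28.18
position: [0.4533, 0.2434, 0.1434]
tool_rot: [0.676, 0.737, -0.001, -0.0]
ft_force: [0.9, -0.8, -0.5]
grip_width: 0.0519
grip_force: 19.9
```

```bash
python3 - <<'E'
from h import *
st();print(L(robot.get_obs()['position']));snap('side','side6')
a=cv2.imread('pics/side5.png').astype(int);b=cv2.imread('pics/side6.png').astype(int)
for im in(a,b):
  r=im[320:375,175:235].sum(2)>480; ys,xs=np.nonzero(r);print(len(xs),xs.min()+175,xs.max()+175,ys.min()+320,ys.max()+320,xs.mean(),ys.mean())
E
```

```text
28.18 [0.4533 0.2434 0.1434] yaw 1.656 tilt -1.0 F [ 0.9 -0.8 -0.5] w 0.0519 g 19.9
[-0.01667539  0.0399723 ]
594 181 234 320 360 27.05892255892256 21.345117845117844
536 181 234 322 360 26.28171641791045 22.078358208955223
```

Request:
{"fn": "play_rows", "kwargs": {
  "gripper": [1, 1, 1, 1, 1, 1, 1, 1],
  "delta_pos": [
    [0.2, 0, 3],
    [0.2, 0, 6],
    [0.2, 0, 8],
    [0.2, 0, 9],
    [0.2, 0, 9.8],
    [0.2, 0, 10.2],
    [0.2, 0, 10.2],
    [0.2, 0, 10.2]
  ],
  "turn": [
    [0, 0, 0],
    [0, 0, 0],
    [0, 0, 0],
    [0, 0, 0],
    [0, 0, 0],
    [0, 0, 0],
    [0, 0, 0],
    [0, 0, 0]
  ]
}}

```text
time: 29.22
position: [0.4537, 0.2463, 0.042]
tool_rot: [0.676, 0.737, 0.0, 0.0]
ft_force: [-0.2, 0.2, -0.8]
grip_width: 0.052
grip_force: 19.9
```

Request:
{"fn": "play_rows", "kwargs": {
  "gripper": [-0.5, -0.5, -0.5, -0.5, -0.5, -0.5, -0.5, -0.5, -0.5],
  "delta_pos": [
    [0, 0, 0],
    [0, 0, 0],
    [0, 0, 0],
    [0, 0, -1],
    [0, 0, -4],
    [0, 0, -8],
    [0, 0, -12],
    [0, 0, -17],
    [0, 0, -22]
  ],
  "turn": [
    [0, 0, 0],
    [0, 0, 0],
    [0, 0, 0],
    [0, 0, 0],
    [0, 0, 0],
    [0, 0, 0],
    [0, 0, 0],
    [0, 0, 0],
    [0, 0, 0]
  ]
}}

```text
time: 30.35
position: [0.4529, 0.2461, 0.2637]
tool_rot: [0.676, 0.737, 0.0, 0.0]
ft_force: [1.2, 0.6, -0.9]
grip_width: 0.0656
grip_force: 0.0
```

```bash
python3 - <<'E'
from h import *
st();mv(.624,.0435,.31,1.657)
E
```

```text
30.35 [0.4529 0.2461 0.2637] yaw 1.657 tilt -1.0 F [ 1.2  0.6 -0.9] w 0.0656 g 0.0
d cm [-21.65  15.31  -4.62] turn [ 0. -0. -0.]
```

Request:
{"fn": "play_rows", "kwargs": {
  "gripper": [-0.5, -0.6, -0.7, -0.7, -0.7, -0.7, -0.7, -0.7],
  "delta_pos": [
    [0, 0, -4.6],
    [-4.3, 3, -4.6],
    [-8.7, 6.1, -4.6],
    [-13, 9.2, -4.6],
    [-17.3, 12.2, -4.6],
    [-21.6, 15.3, -4.6],
    [-21.6, 15.3, -4.6],
    [-21.6, 15.3, -4.6]
  ],
  "turn": [
    [0, 0, 0],
    [0, 0, 0],
    [0, 0, 0],
    [0, 0, 0],
    [0, 0, 0],
    [0, 0, 0],
    [0, 0, 0],
    [0, 0, 0]
  ]
}}

```text
time: 31.35
position: [0.6235, 0.0444, 0.3075]
tool_rot: [0.676, 0.737, -0.0, -0.001]
ft_force: [-0.5, -0.1, -0.3]
grip_width: 0.0741
grip_force: 0.0
```

```bash
python3 - <<'E'
from h import *
st();mv(.624,.0435,.2335,1.657);snap('side','side7')
b=cv2.imread('pics/side7.png')
cv2.imwrite('pics/c7.png',cv2.resize(b[220:440,120:340],(600,600),interpolation=cv2.INTER_CUBIC))
E
```

```text
31.35 [0.6235 0.0444 0.3075] yaw 1.656 tilt -1.0 F [-0.5 -0.1 -0.3] w 0.0741 g 0.0
d cm [-0.1   0.05  7.4 ] turn [-0.001 -0.001 -0.001]
```

View pics/c7.png

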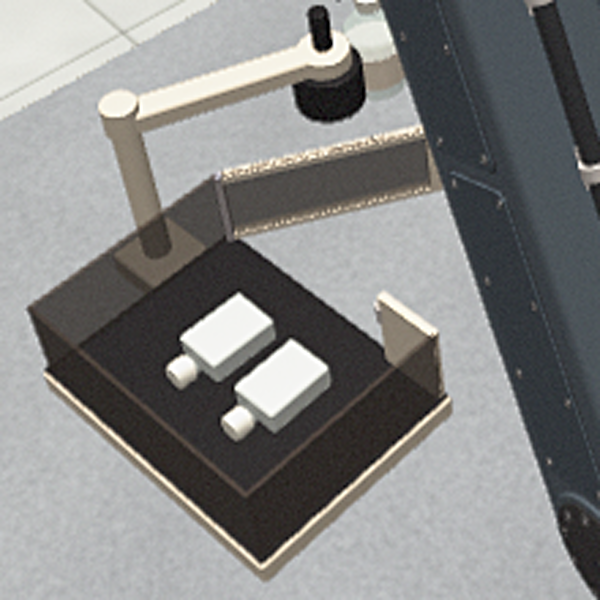

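Both flasks lie flat side by side on the stage. Next I'll regrip the knob.

Request:
{"fn": "play_rows", "kwargs": {
  "gripper": [-0.7, -0.7, -0.7, 0, 1, 1, 1, 1, 1, 1, 1, 1],
  "delta_pos": [
    [0, 0, 3],
    [0, 0, 6],
    [0, 0, 7.4],
    [0, 0, 7.4],
    [0, 0, 7.4],
    [0, 0, 7.4],
    [0, 0, 7.4],
    [0, 0, 7.4],
    [0, 0, 7.4],
    [0, 0, 7.4],
    [0, 0, 7.4],
    [0, 0, 7.4]
  ],
  "turn": [
    [0, 0, 0],
    [0, 0, 0],
    [0, 0, 0],
    [0, 0, 0],
    [0, 0, 0],
    [0, 0, 0],
    [0, 0, 0],
    [0, 0, 0],
    [0, 0, 0],
    [0, 0, 0],
    [0, 0, 0],
    [0, 0, 0]
  ],
  "squeeze": 10
}}

```text
time: 32.9
position: [0.6244, 0.0441, 0.2336]
tool_rot: [0.676, 0.737, -0.0, 0.0]
ft_force: [-0.6, -0.5, 0.2]
grip_width: 0.0195
grip_force: 10.0
```

```bash
python3 - <<'E'
from h import *
st();k=L(robot.get_obs()['position'])
# measured knob local points: refine pillar centre using both ends, r=.196
k1=np.array([-0.03219262,0.0071931]);print(k)
from scipy.optimize import fsolve
p=fsolve(lambda p:[np.hypot(*(k-p))-.196,np.hypot(*(k1-p))-.196],[-.05,-.19]);print('pillar',p)
q0=.257+np.arctan2(-(k[0]-p[0]),k[1]-p[1]);print('q',q0)
f=lambda q:p+.196*np.array([-np.sin(q-.257),np.cos(q-.257)])
for q in list(np.linspace(q0,.1,12)[1:])+[.05,0,-.03]: d=f(q)-f(q0);print(round(q,2),(100*d[0]).round(1),(-100*d[1]).round(1))
E
```

```text
32.9 [0.6244 0.0441 0.2336] yaw 1.657 tilt -1.0 F [-0.6 -0.5  0.2] w 0.0195 g 10.0
[-0.23003448 -0.11330901]
pillar [-0.0488638  -0.18809661]
q 1.4363027787092641
1.31 1.0 -2.1
1.19 2.3 -4.1
1.07 3.9 -6.0
0.95 5.6 -7.6
0.83 7.5 -9.0
0.71 9.6 -10.2
0.59 11.8 -11.1
0.46 14.1 -11.7
0.34 16.4 -12.0
0.22 18.8 -12.1
0.1 21.2 -11.9
0.05 22.1 -11.7
0 23.1 -11.5
-0.03 23.7 -11.3
```

Request:
{"fn": "play_rows", "kwargs": {
  "gripper": [1, 1, 1, 1, 1, 1, 1, 1, 1, 1, 1, 1],
  "delta_pos": [
    [1.0, -2.1, 0],
    [2.3, -4.1, 0],
    [3.9, -6.0, 0],
    [5.6, -7.6, 0],
    [7.5, -9.0, 0],
    [9.6, -10.2, 0],
    [11.8, -11.1, 0],
    [14.1, -11.7, 0],
    [16.4, -12.0, 0],
    [18.8, -12.1, 0],
    [21.2, -11.9, 0],
    [21.2, -11.9, 0]
  ],
  "turn": [
    [0, 0, 0],
    [0, 0, 0],
    [0, 0, 0],
    [0, 0, 0],
    [0, 0, 0],
    [0, 0, 0],
    [0, 0, 0],
    [0, 0, 0],
    [0, 0, 0],
    [0, 0, 0],
    [0, 0, 0],
    [0, 0, 0]
  ]
}}

```text
time: 34.4
position: [0.491, 0.2474, 0.2338]
tool_rot: [0.675, 0.738, 0.003, 0.003]
ft_force: [7.8, -0.6, -5.4]
grip_width: 0.0193
grip_force: 10.0
```

Request:
{"fn": "play_rows", "kwargs": {
  "gripper": [1, 1, 1, 1, 1],
  "delta_pos": [
    [0.5, 0.1, 0],
    [1.0, 0.2, 0],
    [1.5, 0.3, 0],
    [1.5, 0.3, 0],
    [1.5, 0.3, 0]
  ],
  "turn": [
    [0, 0, 0],
    [0, 0, 0],
    [0, 0, 0],
    [0, 0, 0],
    [0, 0, 0]
  ]
}}

```text
time: 35.02
position: [0.4923, 0.2575, 0.2338]
tool_rot: [0.675, 0.737, -0.0, 0.005]
ft_force: [8.0, -9.8, -1.4]
grip_width: 0.0197
grip_force: 10.0
```

Request:
{"fn": "play_rows", "kwargs": {
  "gripper": [1, 1, 1],
  "delta_pos": [
    [0.4, 0.1, 0],
    [0.6, 0.1, 0],
    [0.6, 0.1, 0]
  ],
  "turn": [
    [0, 0, 0],
    [0, 0, 0],
    [0, 0, 0]
  ]
}}

```text
time: 35.4
position: [0.4918, 0.2628, 0.2339]
tool_rot: [0.675, 0.737, -0.002, 0.005]
ft_force: [6.1, -11.8, 0.2]
grip_width: 0.02
grip_force: 10.0
```

```bash
python3 - <<'E'
from h import *
st();k=L(robot.get_obs()['position']);print(k)
p=np.array([-.0489,-.1881]);print(.257+np.arctan2(-(k[0]-p[0]),k[1]-p[1]))
E
```

```text
35.4 [0.4918 0.2628 0.2339] yaw 1.659 tilt -1.0 F [  6.1 -11.8   0.2] w 0.02 g 10.0
[-7.14440084e-04 -4.18351681e-05]
0.006169369428548677
```

Request:
{"fn": "play_rows", "kwargs": {
  "gripper": [-0.5, -0.5, -0.5, -0.5, -0.5, -0.5, -0.5],
  "delta_pos": [
    [0, 0, 0],
    [0, 0, 0],
    [0, 0, 0],
    [0, 0, 0],
    [0, 0, -3],
    [0, 0, -7],
    [0, 0, -9]
  ],
  "turn": [
    [0, 0, 0],
    [0, 0, 0],
    [0, 0, 0],
    [0, 0, 0],
    [0, 0, 0],
    [0, 0, 0],
    [0, 0, 0]
  ]
}}

```text
time: 36.28
position: [0.4904, 0.2669, 0.3259]
tool_rot: [0.676, 0.737, 0.001, 0.001]
ft_force: [0.6, 0.2, 0.3]
grip_width: 0.0649
grip_force: 0.0
```

```bash
python3 - <<'E'
from h import *
st()
# door plan: tool world target for pushing
th=1.03
h=np.array([-.107,-.145])
for q in(1.03,.8,.5,.2,0):
  u=np.array([-np.sin(q),np.cos(q)]); n=np.array([-np.cos(q),-np.sin(q)])
  print(q,'edge local',h+.2*u+.004*n, 'start', W(h+.19*u+.03*n))
s=load('top0'); print('edge', [L(ray(s,100+a/3.5,140+b/3.5,.119)) for a,b in((603,270),(597,285))])
E
```

```text
36.27 [0.4904 0.2669 0.3259] yaw 1.657 tilt -1.0 F [0.6 0.2 0.3] w 0.0649 g 0.0
1.03 edge local [-0.28051907 -0.04546543] start [ 0.58889476 -0.01449654]
0.8 edge local [-0.25325805 -0.00852808] start [0.54846251 0.00322124]
0.5 edge local [-0.20639544  0.02859881] start [0.50368784 0.03928132]
0.2 edge local [-0.15065413  0.05021864] start [0.47156945 0.08696264]
0 edge local [-0.111  0.055] start [0.45866032 0.12313484]
edge [array([-0.29181738, -0.03288998]), array([-0.28652627, -0.02253714])]
```

```bash
python3 - <<'E'
from h import *
s=load('top0'); print('bottle',ray(s,299,139,.13).round(3),ray(s,300.5,146,.06).round(3),'tip',ray(s,331,166,.062).round(3))
h=np.array([-.107,-.145]);o=robot.get_obs();k=L(o['position'])
P=lambda q,off,r=.19:h+r*np.array([-np.sin(q),np.cos(q)])+off*np.array([-np.cos(q),-np.sin(q)])
d=lambda p:(100*(p[0]-k[0])).round(1),
f=lambda p:((100*(p[0]-k[0])).round(1),(-100*(p[1]-k[1])).round(1))
print('start',f(P(1.03,.055)),W(P(1.03,.055)))
b=P(1.03,.055)
for q in np.arange(1.03,-.01,-.103): p=P(q,.015)-b;print(round(q,2),(100*p[0]).round(1),(-100*p[1]).round(1))
E
```

```text
bottle [ 0.746 -0.094  0.13 ] [ 0.745 -0.096  0.06 ] tip [ 0.69  -0.176  0.062]
start (np.float64(-30.2), np.float64(9.5)) [ 0.6113556  -0.02547428]
1.03 2.1 -3.4
0.93 3.0 -5.1
0.82 4.2 -6.7
0.72 5.5 -8.2
0.62 6.9 -9.6
0.52 8.5 -10.7
0.41 10.1 -11.7
0.31 11.9 -12.6
0.21 13.8 -13.2
0.1 15.7 -13.7
0.0 17.6 -13.9
```

Request:
{"fn": "play_rows", "kwargs": {
  "gripper": [1, 1, 1, 1, 1, 1, 1, 1, 1, 1, 1, 1],
  "delta_pos": [
    [-5, 1.6, 0],
    [-10, 3.2, 0],
    [-15, 4.7, 0],
    [-20, 6.3, 0],
    [-25, 7.9, 0],
    [-30.2, 9.5, 0],
    [-30.2, 9.5, 0],
    [-30.2, 9.5, 5],
    [-30.2, 9.5, 10],
    [-30.2, 9.5, 15],
    [-30.2, 9.5, 20],
    [-30.2, 9.5, 20]
  ],
  "turn": [
    [0, 0, 0],
    [0, 0, 0],
    [0, 0, 0],
    [0, 0, 0],
    [0, 0, 0],
    [0, 0, 0],
    [0, 0, 0],
    [0, 0, 0],
    [0, 0, 0],
    [0, 0, 0],
    [0, 0, 0],
    [0, 0, 0]
  ]
}}

```text
time: 37.78
position: [0.6065, -0.0243, 0.1198]
tool_rot: [0.676, 0.737, -0.002, -0.005]
ft_force: [0.4, 0.5, -0.1]
grip_width: 0.0006
grip_force: 0.0
```

```bash
python3 - <<'E'
from h import *
st();print(L(robot.get_obs()['position']));snap('side','side8');snap('top','top8')
b=cv2.imread('pics/side8.png');a=cv2.imread('pics/top8.png')
cv2.imwrite('pics/c8.png',np.hstack([cv2.resize(b[200:400,120:320],(400,400),interpolation=cv2.INTER_CUBIC),cv2.resize(a[130:310,100:280],(400,400),interpolation=cv2.INTER_CUBIC)]))
E
```

```text
37.77 [ 0.6065 -0.0243  0.1198] yaw 1.658 tilt -0.9999 F [ 0.4  0.5 -0.1] w 0.0006 g 0.0
[-0.2966199  -0.08961972]
```

View pics/c8.png

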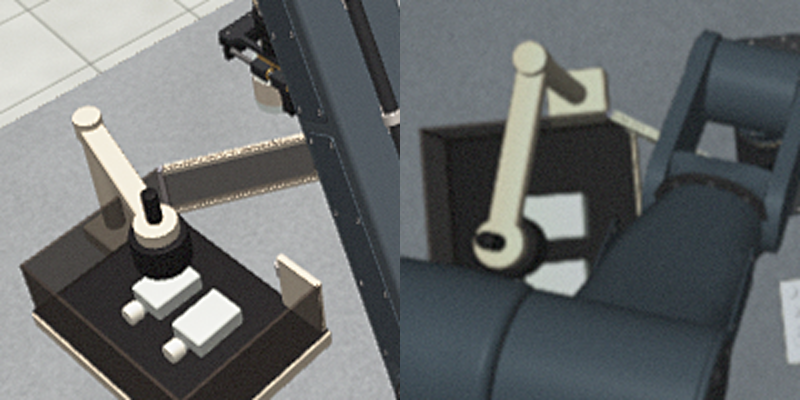

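```bash
python3 - <<'E'
from h import *
s=load('top8');t=load('side8')
for q in(0,.03,.06,.1): w=[*knob(q),.265];a=proj(s,w);b=proj(t,w);print(q,((a-[100,130])*2.222+[400,0]).round(1),((b-[120,200])*2).round(1))
w=[*W((-.05,-.19)),.22];print('pillar',((proj(s,w)-[100,130])*2.222+[400,0]).round(1),((proj(t,w)-[120,200])*2).round(1))
# black knob centroid
for n,x0,y0,k in(('top8',115,215,0),('side8',185,290,0)):
  im=cv2.imread(f'pics/{n}.png')[y0:y0+45,x0:x0+30]; cv2.imwrite(f'pics/k_{n}.png',im)
E
```

```text
0 [485.8 238.3] [148.9 189.8]
0.03 [491.6 239.2] [153.7 187.5]
0.06 [497.4 239.8] [158.4 185.1]
0.1 [505.2 240.4] [164.5 181.9]
pillar [533.2  58.5] [ 88.4 118.6]
```

Lamp reads about 0 (knob top at crop (150,190), matching q=0). Next I'll lower and push the door.

Request:
{"fn": "play_rows", "kwargs": {
  "gripper": [1, 1, 1, 1, 1, 1, 1, 1, 1, 1, 1, 1],
  "delta_pos": [
    [0, 0, 3],
    [0, 0, 4.8],
    [0, 0, 4.8],
    [2.1, -3.4, 4.8],
    [3.0, -5.1, 4.8],
    [4.2, -6.7, 4.8],
    [5.5, -8.2, 4.8],
    [6.9, -9.6, 4.8],
    [8.5, -10.7, 4.8],
    [10.1, -11.7, 4.8],
    [11.9, -12.6, 4.8],
    [11.9, -12.6, 4.8]
  ],
  "turn": [
    [0, 0, 0],
    [0, 0, 0],
    [0, 0, 0],
    [0, 0, 0],
    [0, 0, 0],
    [0, 0, 0],
    [0, 0, 0],
    [0, 0, 0],
    [0, 0, 0],
    [0, 0, 0],
    [0, 0, 0],
    [0, 0, 0]
  ]
}}

```text
time: 39.38
position: [0.4731, 0.0829, 0.0754]
tool_rot: [0.675, 0.738, -0.001, -0.001]
ft_force: [-0.3, -0.2, -0.2]
grip_width: 0.0003
grip_force: 0.0
```

```bash
python3 - <<'E'
from h import *
st();print(L(robot.get_obs()['position']))
E
```

```text
39.38 [0.4731 0.0829 0.0754] yaw 1.659 tilt -1.0 F [-0.3 -0.2 -0.2] w 0.0003 g 0.0
[-0.17831159  0.03407522]
```

Request:
{"fn": "play_rows", "kwargs": {
  "gripper": [1, 1, 1, 1, 1, 1],
  "delta_pos": [
    [1.5, -0.5, 0],
    [2.8, -0.8, 0],
    [3.8, -1, 0],
    [4.5, -1.1, 0],
    [5, -1.1, 0],
    [5, -1.1, 0]
  ],
  "turn": [
    [0, 0, 0],
    [0, 0, 0],
    [0, 0, 0],
    [0, 0, 0],
    [0, 0, 0],
    [0, 0, 0]
  ]
}}

```text
time: 40.12
position: [0.459, 0.1301, 0.0755]
tool_rot: [0.676, 0.737, -0.001, -0.0]
ft_force: [-0.7, -2.8, 0.3]
grip_width: 0.0004
grip_force: 1.8
```

Request:
{"fn": "play_rows", "kwargs": {
  "gripper": [1, 1, 1, 1],
  "delta_pos": [
    [0.3, 0, 0],
    [0.5, 0, 0],
    [0.5, 0, 0],
    [0.5, 0, 0]
  ],
  "turn": [
    [0, 0, 0],
    [0, 0, 0],
    [0, 0, 0],
    [0, 0, 0]
  ]
}}

```text
time: 40.62
position: [0.4594, 0.1355, 0.0756]
tool_rot: [0.676, 0.737, 0.0, 0.0]
ft_force: [-0.2, 0.4, 0.2]
grip_width: 0.0007
grip_force: 0.0
```

```bash
python3 - <<'E'
from h import *
st();print(L(robot.get_obs()['position']))
E
```

```text
40.62 [0.4594 0.1355 0.0756] yaw 1.656 tilt -1.0 F [-0.2  0.4  0.2] w 0.0007 g 0.0
[-0.1247189   0.04318839]
```

Request:
{"fn": "play_rows", "kwargs": {
  "gripper": [1, 1, 1, 1],
  "delta_pos": [
    [0.3, 0, 0],
    [0.4, 0, 0],
    [0.4, 0, 0],
    [0.4, 0, 0]
  ],
  "turn": [
    [0, 0, 0],
    [0, 0, 0],
    [0, 0, 0],
    [0, 0, 0]
  ]
}}

```text
time: 41.12
position: [0.4586, 0.1393, 0.0756]
tool_rot: [0.676, 0.737, 0.0, 0.0]
ft_force: [0.2, 0.3, 0.3]
grip_width: 0.0006
grip_force: 0.0
```

Request:
{"fn": "play_rows", "kwargs": {
  "gripper": [1, 1, 1, 1],
  "delta_pos": [
    [0.2, 0, 0],
    [0.4, 0, 0],
    [0.4, 0, 0],
    [0.4, 0, 0]
  ],
  "turn": [
    [0, 0, 0],
    [0, 0, 0],
    [0, 0, 0],
    [0, 0, 0]
  ]
}}

```text
time: 41.62
position: [0.4585, 0.1408, 0.0756]
tool_rot: [0.675, 0.738, -0.002, 0.001]
ft_force: [0.5, -12.6, 0.0]
grip_width: 0.0005
grip_force: 6.3
```

Request:
{"fn": "play_rows", "kwargs": {
  "gripper": [1, 1, 1, 1, 1, 1, 1, 1, 1, 1, 1, 1],
  "delta_pos": [
    [-1, 0, 0],
    [-4, 0, 0],
    [-6, 0, -4],
    [-8, 0, -9],
    [-10, 0, -14],
    [-14, 0, -18],
    [-19, 0, -20],
    [-24, 0, -20],
    [-29, 0, -20],
    [-34, 0, -20],
    [-39, 0, -20],
    [-44, 0, -20]
  ],
  "turn": [
    [0, 0, 0],
    [0, 0, 0],
    [0, 0, 0],
    [0, 0, 0],
    [0, 0, 0],
    [0, 0, 0],
    [0, 0, 0],
    [0, 0, 0],
    [0, 0, 0],
    [0, 0, 0],
    [0, 0, 0],
    [0, 0, 0]
  ]
}}

```text
time: 43.12
position: [0.4959, -0.2965, 0.2753]
tool_rot: [0.676, 0.737, 0.0, -0.0]
ft_force: [0.4, -0.4, -0.3]
grip_width: 0.0006
grip_force: 0.0
```

```bash
python3 - <<'E'
from h import *
st();snap('side','side9');snap('top','top9')
b=cv2.imread('pics/side9.png');a=cv2.imread('pics/top9.png')
cv2.imwrite('pics/c9.png',np.hstack([cv2.resize(b[200:440,120:360],(400,400),interpolation=cv2.INTER_CUBIC),cv2.resize(a[130:330,100:300],(400,400),interpolation=cv2.INTER_CUBIC)]))
E
```

```text
43.12 [ 0.4959 -0.2965  0.2753] yaw 1.657 tilt -1.0 F [ 0.4 -0.4 -0.3] w 0.0006 g 0.0
```

View pics/c9.png

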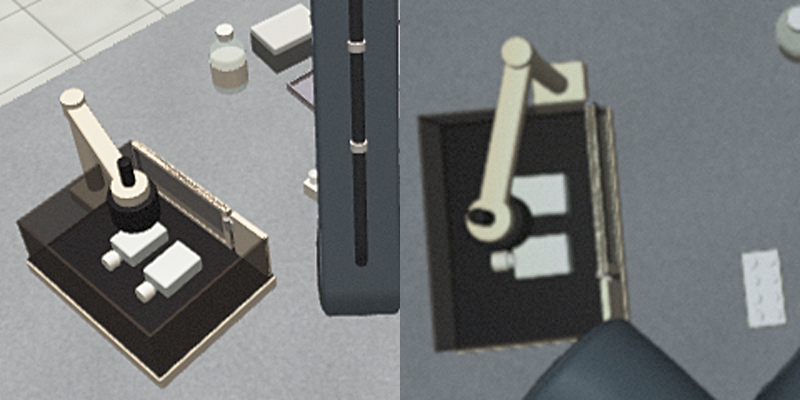

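The door is flush with the fixed panel, the lamp is over the middle, both flasks are on the stage, and the surroundings are undisturbed.

```bash
python3 -c "
from rig import robot
print(robot.hand_in())"
```

```text
the job is handed in; nothing more can be done
None
```

I handed the job in at about 43 s on the robot clock: the dish is flat in a free tray spot, both flasks lie side by side on the stage, the lamp arm is back at its stop, and the door is pushed shut to its stop. The hand-in reported no verdict.

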